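# Slot the label scraper into the relabelling caddy, then lift the caddy and hold it level

## Task

Get the relabelling caddy ready to carry off: take the orange-handled label scraper out of the wooden bench block and slide it blade first, all the way down, into the yellow-lipped slot of the blue caddy, and let go of it. Then pick the caddy up by its grey handle, lift it straight up until its underside is about 10 cm clear of the table, and finish while still holding it there, steady and level, with the scraper in its slot and both jars standing in it. Keep the caddy level all the time, and leave the other two tools in the block and the goods on the table where they are.

Things in the scene. Friction and masses are not known exactly. Their poses are not given: they have to be found in the camera images.
- caddy: Blue open caddy, loose, 0.45 kg empty, 320 (x) x 200 (y) mm, walls 72 mm high, floor 5 mm. A spine 20 mm thick, 80 mm high runs along x at y = 0, with grey handle, two fixed pens at x = -112 and -136 mm (tops at 146) and the tool slot in its +x end. Its own centre of mass is near x = -6 mm. Origin: centre of the underside; z up, x along the spine towards the slot.
- caddy_handle (a point): Middle of the caddy's grey handle bar, at caddy (0, 0, 168) mm. The bar runs along caddy x, 24 mm wide (caddy y), 22 mm high (157 to 179 mm above the underside), free between its posts for 128 mm; grip it across its width from above, best near the loaded caddy's balance point (within 30 mm of the middle). Axes as the caddy's.
- caddy_slot (a point): Centre of the mouth of the caddy's tool slot, at caddy (125, 0, 80) mm. Slot 57 mm long (caddy x) by 10 mm wide (caddy y), open at the top, yellow lips flared to about 15 mm along both long sides; floor 75 mm below this point. The blade goes in upright with its width along caddy x, either way round. Axes as the caddy's.
- scraper: Orange-handled label scraper, loose, 90 g, upright, blade down, in any one of the block's three slots (may lean 3 degrees). Steel blade 50 (x) x 4 (y) mm, 85 mm long; bar handle 24 (x) x 16 (y) mm from 85 to 185 mm above the origin, gripped across its 16 mm. Origin: middle of the blade's lower edge, z up along the tool. Seated, its origin is at caddy (125, 0, 5) mm.
- block: Wooden bench block fixed to the table, 280 (its x) x 70 (its y) x 75 mm high, with three slots in a row along x at -80, 0 and 80 mm, each 56 x 7 mm and 60 mm deep, long side along x. Origin: centre of the underside, z up.
- brush: Flat brush with wooden handle, upright in another slot of the block, to be left there; 160 mm tall, 46 mm wide, handle 24 x 16 mm. Origin: middle of its lower end.
- knife: Serrated carton knife with green handle, upright in another slot of the block, to be left there; 165 mm tall, blade 32 mm wide, handle 24 x 16 mm. Origin: middle of its lower end.
- jar_a: Amber jar with red lid standing loose in the caddy's trough on the +y side of the spine, 54 mm diameter, 90 mm tall, 80 to 140 g. Origin: centre of its underside.
- jar_b: Clear jar with green lid standing loose in the caddy's trough on the -y side of the spine, 54 mm diameter, 90 mm tall, 80 to 140 g. Origin: centre of its underside.
- tin: Red tin, a bystander, 74 mm diameter, 108 mm tall, beyond the work area. Origin: centre of its underside.
- milk: Blue drink pack, a bystander, 63 x 95 x 165 mm, beyond the work area. Origin: centre of its underside.
- tape: Roll of brown tape lying flat, a bystander, 100 mm diameter, 48 mm tall, at the right (-y) side. Origin: centre of its underside.
- sauce: Green bottle, a bystander, 64 mm diameter, 150 mm tall, at the left (+y) side. Origin: centre of its underside.
Not all that is in view belongs to the job. Leave any pink look-alike of the scraper alone.

How it is judged (in metres and radians):
On the way:
1. the scraper stands fully down in the caddy's slot, let go, with the caddy still standing on the table (x of scraper in the frame of caddy between 0.118 and 0.132 m and y of scraper in the frame of caddy between -0.006 and 0.006 m and z of scraper in the frame of caddy between 0 and 0.013 m and angle between the z axis of scraper and the z axis of caddy, either way round below 0.15 rad and contact force between scraper and the fingers below 0.1 N and height (world z) of caddy below 0.01 m), for 0.2 s.
At the end, for the whole second after the job is handed in: Caddy held by its handle (75 mm), underside over 60 mm up, within 250 mm of its start, tilt < 0.12 rad, still (30 mm/s, 0.2 rad/s), touching no goods or block; scraper down in its slot (7 mm along, 6 across, 8 up, 0.15 rad), not touched; jars upright in it (0.3 rad); other things within 30 mm (x of scraper in the frame of caddy between 0.118 and 0.132 m and y of scraper in the frame of caddy between -0.006 and 0.006 m and z of scraper in the frame of caddy between 0 and 0.013 m and angle between the z axis of scraper and the z axis of caddy, either way round below 0.15 rad and contact force between scraper and the fingers below 0.1 N and x of jar_a in the frame of caddy between -0.16 and 0.16 m and y of jar_a in the frame of caddy between -0.1 and 0.1 m and z of jar_a in the frame of caddy between 0 and 0.03 m and angle between each of jar_a, jar_b's own z axis and vertical below 0.3 rad and x of jar_b in the frame of caddy between -0.16 and 0.16 m and y of jar_b in the frame of caddy between -0.1 and 0.1 m and z of jar_b in the frame of caddy between 0 and 0.03 m and height (world z) of caddy above 0.06 m and distance of caddy from where it was at the start of the episode below 0.25 m and angle between caddy's own z axis and vertical below 0.12 rad and linear speed of caddy below 0.03 m/s and angular speed of caddy below 0.2 rad/s and contact force between caddy and the fingers above 2 N and distance between the grasp point and caddy_handle below 0.075 m and contact force between caddy and block below 0.1 N and contact force between caddy and tin below 0.1 N and contact force between caddy and milk below 0.1 N and contact force between caddy and tape below 0.1 N and contact force between caddy and sauce below 0.1 N and distance of each of tin, milk, tape, sauce, brush, knife from where it was at the start of the episode below 0.03 m); the arm keeps its last pose, push and grip.
It fails at once if the caddy is tipped by more than 0.25 rad (angle between caddy's own z axis and vertical above 0.25 rad).
It fails at once if a jar in the caddy is knocked over (angle between any of jar_a, jar_b's own z axis and vertical above 0.6 rad).
It fails at once if one of the other two tools or of the goods on the table is moved by more than 30 mm (distance of any of tin, milk, tape, sauce, brush, knife from where it was at the start of the episode above 0.03 m).
It also fails if it takes over 58 s, if anything falls off the work surface, if the arm or the gripper's body presses on something with over 40 N, if the wrist force passes 120 N, or if a joint passes its speed limit or range.

## Robot

A 6-joint arm with a two-finger parallel gripper is mounted at the origin on the work surface. World frame = base frame: x ahead of the robot, y to its left, z up, the work surface at z = 0. Lengths are in mm, angles in rad, forces in N, time in s.
With the tool pointing down it reaches from about 225 to 725 mm from the base axis. Payload 3.1 kg.
Tool frame: the origin (TCP) lies on the centre line of the jaws, within the pads' length; the fingertips stand 11 mm ahead of it and the grasp point (between the pads) lies 8 mm behind it; z points along the fingers, y is the line along which they close (so a half turn about z gives the same grasp; the last joint's range is limited). The gripper opens to 85 mm and grips with 20 to 120 N. Pads are 22 mm wide; open, the fingers measure 114 mm over their backs; the gripper's body (76 mm by 85 mm) begins 54 mm behind the grasp point. The pads swing forward as they close: fully open they stand 13 mm farther back than shut.
Start: joints at [-1.432, 0.048, 0.099, 1.622, 0, 1.443], TCP at [138.399, -506.422, 221.312] pointing down, gripper open.
Joint ranges: [-2.91, 2.91], [-0.99, 1.94], [-1.21, 1.42], [-2.12, 2.29], [-1.49, 1.47], [-3.14, 3.14]. Speed limits (rad/s): [2.79, 2.79, 3.14, 3.14, 3.14, 3.14].

## Interface

Orientations are given as a rotation vector (axis times angle).
In Python, from workcell import manip gives the robot as it stands.
- The arm moves only by the shell command python3 -m handwheel 'ROWS'. ROWS is JSON, a list of rows, each an object with "travel": the shift along the tool's x, y, z in mm, a list of three; "spin": the turn about the tool's z in rad; "fingers": the finger opening in mm, from 0 to 85.4. In form: [{"travel": [dx, dy, dz], "spin": spin, "fingers": fingers}, ...]. A call has 1 to 12 rows; each row shifts and turns the commanded pose from where the row before left it, along the tool's axes as they then stand; what a row does not reach is not made up. A row lasts 1/12 s, in which the tool goes at most 41.7 mm and 7.16 degrees, less where a joint would pass 70% of its speed; a pose out of reach is approached as far as the arm can. A call with a gripper value outside its range is refused whole. The fingers move at their own pace and stop on an object; the grip force is fixed at half the most. Time passes only in rows, so rows that do not move let the fingers close. It gives the time, the measured TCP pose, the force, the opening and the grip force at its end, in the units of the state.
- manip.read_state(): the state, without advancing time (a new reading comes with each control period).
- manip.get_image(name): name is "side" or "top"; returns the picture (400x640x3 uint8, blue, green, red); there is no depth.
- manip.camera_info(name): a dict with "K" (3x3 intrinsics, pixels), "xyz" and "rotation" of the camera in the world. Camera axes: x right, y down, z forward; pixel columns grow to the right and rows downward; lengths in mm; the calibration is good to about 2 mm. A picture is of the moment at which its call begins. camera_info takes no time and is no camera call.
- manip.close_job(): hands the job in; it is judged then, once.
Trained networks look in the newest picture that a camera, given by its name, has taken for a name from the list of things; names that differ only in an ending like _2 or _b are one class to them, and where a whole thing is asked for, a point or a joint stands for the part that bears it (a point fixed in the world has none). Each returns a list of dicts, best first, with "confidence" (0 to 1); they miss things now and then, are a little off and sometimes report something else, mostly with a low value. They report only what shows in the picture. A call takes as long as a camera call. They do not tell look-alikes from the thing itself.
- manip.outline_of(camera, query): "pixels" (400x640 bool, what is visible of it).
- manip.pinpoint(camera, query): "at" ([x, y, z] in mm, in the coordinates of the camera as it stood for that picture, good to about 4 mm: a listed point, or the origin of a listed thing).
The state is a dict: "time": time; "qpos": joint angles; "joint_velocities": joint speeds; "tau": joint torques, N m; "eef_pos": TCP position; "eef_rot": TCP orientation; "force": force on the tool from outside, world axes, zero at the start; "torque": the same for the moment, N m; "gripper_width": finger opening in mm; "grip_force": force on a finger pad.
Only numpy, scipy, OpenCV 4.12 (cv2) and the standard library are available. Lean on these libraries where they do the work, as an engineer would, in place of code of your own. Each camera call takes 0.05 s, during which the arm holds its last target. There are 200 camera calls.

## Working session

There is one attempt and no reset: what is moved stays moved. The work goes in short steps, Python scripts to look and compute and a shell command to move; the robot and the scene stay as the last step left them, time stands still between calls to the robot, and variables do not carry over. Pictures are saved under pics/ and viewed, at most 11 in all, crops included, and the job is handed in when it is done.

```bash
mkdir -p pics
cat > h.py <<'E'
from workcell import manip
import numpy as np, cv2
from scipy.spatial.transform import Rotation as R
def cam(n):
    c=manip.camera_info(n); K=np.array(c["K"]); r=np.array(c["rotation"],float)
    r=r if r.shape==(3,3) else R.from_rotvec(r).as_matrix()
    return K,np.array(c["xyz"],float),r
def w(n,p):
    K,t,r=cam(n); return r@np.array(p)+t
def px(n,P):
    K,t,r=cam(n); q=K@(r.T@(np.array(P,float)-t)); return q[:2]/q[2]
def ray(n,uv,z):
    K,t,r=cam(n); d=r@np.linalg.solve(K,[uv[0],uv[1],1]); return t+d*(z-t[2])/d[2]
E
python3 - <<'E'
from h import *
np.set_printoptions(precision=1,suppress=True)
for n in("side","top"):
    im=manip.get_image(n); cv2.imwrite(f"pics/{n}0.png",im)
    print(n,cam(n)[1],cam(n)[2].tolist())
    for q in ["caddy","caddy_handle","caddy_slot","scraper","block","brush","knife","jar_a","tape","sauce","milk","tin"]:
        print(q,[(round(d["confidence"],2),w(n,d["at"]),px(n,w(n,d["at"]))) for d in manip.pinpoint(n,q)])
s=manip.read_state();print(s["eef_pos"],s["eef_rot"],s["time"])
E
```

```text
side [ -26.   558.1 1104.2] [[-0.6851924052792093, -0.5524428795342045, 0.4746769771114328], [-0.7283590651463745, 0.517812298119277, -0.44873544114046965], [0.002107122870310063, -0.6532053955444559, -0.757177833315807]]
caddy [(0.65, array([ 496.2, -179.5,    1.6]), array([367.6, 216.7]))]
caddy_handle [(0.38, array([ 490.1, -238.3,    4.2]), array([380.2, 208.3]))]
caddy_slot [(0.76, array([ 379.1, -135.9,   83.1]), array([388.7, 229.1]))]
scraper [(0.89, array([559.7, 331.1,  -1.2]), array([236.4, 296.7])), (0.8, array([574.5, 225.6,  16.3]), array([260.7, 269.4])), (0.71, array([498.2, 204.9,  14. ]), array([281.9, 281.7])), (0.43, array([502.6, 202.2,  -3.8]), array([282. , 283.2]))]
block [(0.62, array([500.7, 206. ,  -1.7]), array([281.4, 284. ]))]
brush [(0.62, array([417.6, 191.3,  14.5]), array([303.1, 296.5]))]
knife [(0.66, array([495.9, 203.8,  13.8]), array([282.7, 282. ])), (0.5, array([ 502.9, -530.9,   -2.3]), array([427.4, 167.8]))]
jar_a [(0.72, array([ 464.2, -120.7,    4.6]), array([363. , 230.9])), (0.49, array([ 487.8, -238.3,    4.9]), array([380.7, 208.5])),
[... 1243 characters left out ...]
 array([ 486.5, -239.3,    1. ]), array([387.1, 233.9]))]
brush [(0.65, array([421.6, 185.6,  18.1]), array([270.3, 252.7]))]
knife [(0.62, array([497.5, 200.6,  10.1]), array([266.7, 232. ]))]
jar_a [(0.5, array([ 489.6, -240.6,    0.1]), array([387.4, 233.1])), (0.49, array([ 462.4, -127.1,    8.3]), array([356.6, 240.6]))]
tape [(0.61, array([ 499.6, -525.3,   -0.4]), array([465.2, 229.5]))]
sauce [(0.96, array([468.9, 490.2,  -1.4]), array([188.4, 241.1]))]
milk [(0.71, array([779.8, -75.4,   4.5]), array([340.8, 156.9])), (0.57, array([498.5, 202.3,  11.4]), array([266.2, 231.7]))]
tin [(0.93, array([784.3,  95.8,   2.2]), array([295.5, 156.5]))]
[ 138.4 -506.4  221.3] [3.1 0.4 0. ] 1.3
```

View pics/side0.png

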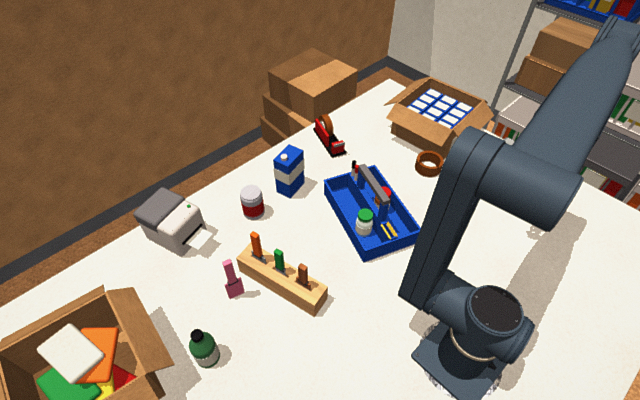

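View pics/top0.png

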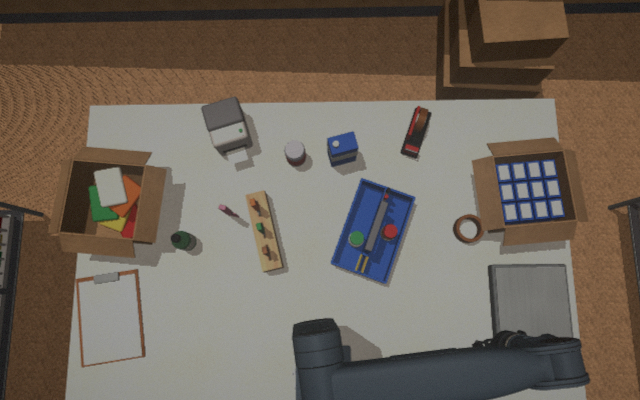

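The side view shows the orange handle in the block's far slot (256,243), the green knife at (279,260), the brush at (303,275) and the caddy's yellow slot at (389,231). There are two scraper candidates: the orange one at (256,243), standing in the block, and the pink one at (231,278), standing free on the table. The orange one fits, so I'll confirm it in a crop and measure it.

```bash
cat >> h.py <<'E'
def tri(uvs):
    A=np.zeros((3,3));b=np.zeros(3)
    for n,uv in uvs.items():
        K,t,r=cam(n); d=r@np.linalg.solve(K,[uv[0],uv[1],1]); d/=np.linalg.norm(d)
        M=np.eye(3)-np.outer(d,d); A+=M; b+=M@t
    return np.linalg.solve(A,b)
def blob(im,lo,hi,box):
    x0,y0,x1,y1=box; m=np.zeros(im.shape[:2],np.uint8)
    m[y0:y1,x0:x1]=cv2.inRange(cv2.cvtColor(im[y0:y1,x0:x1],cv2.COLOR_BGR2HSV),lo,hi)
    return m
E
python3 - <<'E'
from h import *
np.set_printoptions(precision=1,suppress=True)
s=cv2.imread("pics/side0.png");t=cv2.imread("pics/top0.png")
a=cv2.resize(s[220:320,215:335],None,fx=5,fy=5,interpolation=cv2.INTER_CUBIC)
b=cv2.resize(t[180:280,225:285],None,fx=3,fy=5,interpolation=cv2.INTER_CUBIC)
cv2.imwrite("pics/crop1.png",np.hstack([a,b]))
def c(m):
    y,x=np.nonzero(m); return np.array([x.mean(),y.mean()]),len(x),np.c_[x,y]
O=((5,150,90),(16,255,255)); Y=((20,110,90),(35,255,255))
for nm,lh,bs,bt in(("orange",O,(240,225,270,262),(240,190,270,215)),("yellow",Y,(375,215,405,245),(345,245,380,280))):
    r={}
    for n,im,bx in(("side",s,bs),("top",t,bt)):
        cc,k,p=c(blob(im,*lh,bx)); r[n]=cc; print(nm,n,cc,k,p.min(0),p.max(0))
    print(tri(r)); 
    if nm=="yellow":
        for n in r:
            p=c(blob({"side":s,"top":t}[n],*lh,{"side":bs,"top":bt}[n]))[2]
            W=np.array([ray(n,q,80) for q in p])[:,:2]; print(W.mean(0),W.min(0),W.max(0),np.linalg.svd(W-W.mean(0),full_matrices=False)[1:][1][0])
E
```

```text
orange side [255.6 244. ] 197 [250 232] [262 256]
orange top [252.2 201.5] 20 [250 199] [254 204]
[580.4 228.7 151.3]
yellow side [388.8 229.8] 93 [381 222] [396 238]
yellow top [361.8 262.8] 49 [356 255] [367 272]
[ 378.8 -138.3   77.7]
[ 378.4 -136.6] [ 350.  -158.3] [ 410.1 -112.5] [-0.9  0.4]
[ 378.2 -138.3] [ 346.9 -156.8] [ 405.2 -117.9] [-0.9  0.4]
```

View pics/crop1.png

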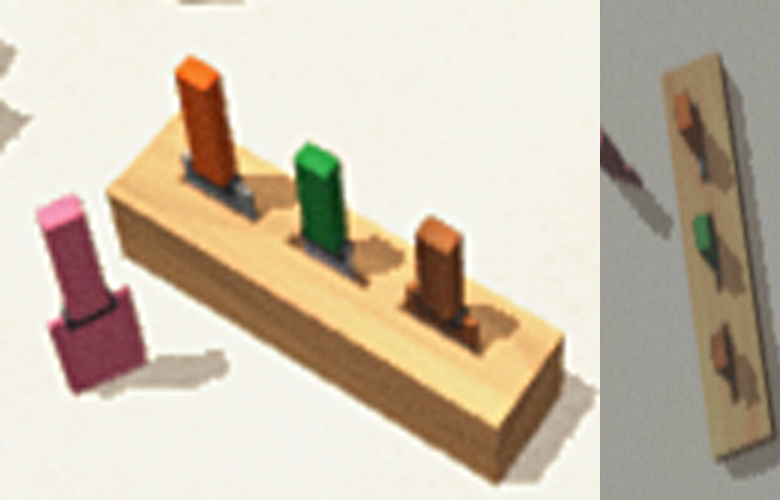

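The crop confirms it: the orange scraper is in the block's far slot, beside the green knife and the brush, and the pink one stands apart on the table. Next I'll work out the moves.

```bash
cat >> h.py <<'E'
def to(P,yaw=None):
    s=manip.read_state(); p=np.array(s["eef_pos"]); M=R.from_rotvec(s["eef_rot"]).as_matrix()
    ty=np.arctan2(M[1,0],M[0,0]); d=M.T@(np.array(P,float)-p)
    print("t",round(s["time"],2),"tcp",p.round(1),"toolyaw",round(ty,3),"zax",M[:,2].round(3),"q",np.round(s["qpos"],2),"F",np.round(s["force"],1),"w",round(s["gripper_width"],1),"gf",round(s["grip_force"],1))
    print("travel",d.round(1), "spin(+ = yaw-)", None if yaw is None else round(-((yaw-ty+np.pi/2)%np.pi-np.pi/2),3))
E
python3 - <<'E'
from h import *
to([578,226,300],0.23)
b=manip.outline_of("top","block")[0]["pixels"].astype(np.uint8)
y,x=np.nonzero(b); W=np.array([ray("top",q,75)[:2] for q in np.c_[x,y]],np.float32)
print(cv2.minAreaRect(W))
c=manip.outline_of("top","caddy")[0]["pixels"]; y,x=np.nonzero(c); W=np.array([ray("top",q,72)[:2] for q in np.c_[x,y]],np.float32)
print(cv2.minAreaRect(W))
E
```

```text
t 1.3 tcp [ 138.4 -506.4  221.3] toolyaw 0.267 zax [ 0. -0. -1.] q [-1.43  0.05  0.1   1.62  0.    1.44] F [ 0.5  0.3 -0.1] w 85.6 gf 0.0
travel [ 617.1 -590.6  -78.7] spin(+ = yaw-) 0.037
((494.06207275390625, 200.94764709472656), (286.3945007324219, 81.40160369873047), 13.037945747375488)Traceback (most recent call last):
  File "<stdin>", line 6, in <module>
  File "h.py", line 13, in ray
    K,t,r=cam(n); d=r@np.linalg.solve(K,[uv[0],uv[1],1]); return t+d*(z-t[2])/d[2]
          ~~~^^^
  File "h.py", line 5, in cam
    c=manip.camera_info(n); K=np.array(c["K"]); r=np.array(c["rotation"],float)
ValueError: time passes only in moves, steps and waits
```

```bash
sed -i 's/^def cam(n):/from functools import lru_cache\n@lru_cache(None)\ndef cam(n):/' h.py
python3 -m handwheel '[{"travel":[0,0,-7],"spin":-0.124,"fingers":50},{"travel":[0,0,-7],"spin":-0.124,"fingers":50},{"travel":[0,0,-7],"spin":-0.124,"fingers":50},{"travel":[0,0,-7],"spin":-0.124,"fingers":50},{"travel":[0,0,-7],"spin":-0.124,"fingers":50},{"travel":[0,0,-7],"spin":-0.124,"fingers":50},{"travel":[0,0,-7],"spin":-0.124,"fingers":50},{"travel":[0,0,-7],"spin":-0.124,"fingers":50},{"travel":[0,0,-7],"spin":-0.124,"fingers":50},{"travel":[0,0,-7],"spin":-0.124,"fingers":50},{"travel":[0,0,-7],"spin":-0.124,"fingers":50},{"travel":[0,0,-2],"spin":-0.124,"fingers":50}]' | tail -c 400
python3 -m handwheel '[{"travel":[0,0,0],"spin":-0.124,"fingers":50},{"travel":[0,0,0],"spin":-0.124,"fingers":50},{"travel":[0,0,0],"spin":-0.124,"fingers":50},{"travel":[0,0,0],"spin":-0.124,"fingers":50},{"travel":[0,0,0],"spin":-0.124,"fingers":50},{"travel":[0,0,0],"spin":-0.124,"fingers":50},{"travel":[0,0,0],"spin":-0.124,"fingers":50},{"travel":[0,0,0],"spin":-0.124,"fingers":50},{"travel":[0,0,0],"spin":-0.124,"fingers":50},{"travel":[0,0,0],"spin":-0.124,"fingers":50},{"travel":[0,0,0],"spin":-0.124,"fingers":50},{"travel":[0,0,0],"spin":-0.124,"fingers":50}]' | tail -c 400
python3 - <<'E'
from h import *
to([578,226,300],0.2276)
E
```

```text
time: 2.4
eef_pos: [138.4, -506.8, 301.7]
eef_rot: [2.0, 2.421, -0.002]
force: [0.9, -0.3, 0.2]
gripper_width: 49.8
grip_force: 0.0
time: 3.4
eef_pos: [138.4, -506.4, 300.3]
eef_rot: [0.169, -3.137, 0.0]
force: [-0.7, 0.8, 0.4]
gripper_width: 49.9
grip_force: 0.0
t 3.4 tcp [ 138.4 -506.4  300.3] toolyaw -3.034 zax [-0. -0. -1.] q [-1.43  0.08  0.3   1.78 -0.   -1.54] F [-0.7  0.8  0.4] w 49.9 gf 0.0
travel [-5.155e+02  6.811e+02  3.000e-01] spin(+ = yaw-) -0.12
```

```bash
python3 -m handwheel '[{"travel":[-10,14,0],"spin":0,"fingers":50},{"travel":[-21.5,28.4,0],"spin":0,"fingers":50},{"travel":[-21.5,28.4,0],"spin":0,"fingers":50},{"travel":[-21.5,28.4,0],"spin":0,"fingers":50},{"travel":[-21.5,28.4,0],"spin":0,"fingers":50},{"travel":[-21.5,28.4,0],"spin":0,"fingers":50},{"travel":[-21.5,28.4,0],"spin":0,"fingers":50},{"travel":[-21.5,28.4,0],"spin":0,"fingers":50},{"travel":[-21.5,28.4,0],"spin":0,"fingers":50},{"travel":[-21.5,28.4,0],"spin":0,"fingers":50},{"travel":[-21.5,28.4,0],"spin":0,"fingers":50},{"travel":[-21.5,28.4,0],"spin":0,"fingers":50}]' | tail -c 400
python3 -m handwheel '[{"travel":[-21.5,28.4,0],"spin":0,"fingers":50},{"travel":[-21.5,28.4,0],"spin":0,"fingers":50},{"travel":[-21.5,28.4,0],"spin":0,"fingers":50},{"travel":[-21.5,28.4,0],"spin":0,"fingers":50},{"travel":[-21.5,28.4,0],"spin":0,"fingers":50},{"travel":[-21.5,28.4,0],"spin":0,"fingers":50},{"travel":[-21.5,28.4,0],"spin":0,"fingers":50},{"travel":[-21.5,28.4,0],"spin":0,"fingers":50},{"travel":[-21.5,28.4,0],"spin":0,"fingers":50},{"travel":[-21.5,28.4,0],"spin":0,"fingers":50},{"travel":[-21.5,28.4,0],"spin":0,"fingers":50},{"travel":[-20,26,0],"spin":0,"fingers":50}]' | tail -c 400
python3 -m handwheel '[{"travel":[0,0,0],"spin":-0.12,"fingers":50},{"travel":[0,0,0],"spin":0,"fingers":50}]' | tail -c 400
python3 - <<'E'
from h import *
to([580,227,215],0.2276)
ims={}
for n in("side","top"):
    ims[n]=manip.get_image(n); cv2.imwrite(f"pics/{n}1.png",ims[n])
to([580,227,215],0.2276)
a=cv2.resize(ims["side"][170:290,200:340],None,fx=4,fy=4); b=cv2.resize(ims["top"][160:280,215:315],None,fx=3,fy=4)
cv2.imwrite("pics/crop2.png",np.hstack([a[:, :500],b]))
E
```

```text
time: 4.4
eef_pos: [351.2, -155.2, 300.6]
eef_rot: [-0.158, 3.137, -0.001]
force: [0.9, 0.1, -0.3]
gripper_width: 49.7
grip_force: 0.0
time: 5.4
eef_pos: [572.3, 207.8, 300.0]
eef_rot: [-0.16, 3.137, 0.0]
force: [-0.0, -0.1, -0.9]
gripper_width: 49.6
grip_force: 0.0
time: 5.57
eef_pos: [572.0, 207.4, 297.9]
eef_rot: [0.354, -3.118, 0.001]
force: [-1.3, -0.8, 0.3]
gripper_width: 50.2
grip_force: 0.0
t 5.57 tcp [572.  207.4 297.9] toolyaw -2.916 zax [-0.003 -0.001 -1.   ] q [ 0.24  0.32  0.57  1.82 -0.    0.01] F [-1.3 -0.8  0.3] w 50.2 gf 0.0
travel [-12.4  17.3  82.9] spin(+ = yaw-) -0.002
t 5.67 tcp [571.5 205.7 300.2] toolyaw -2.923 zax [-0.001 -0.    -1.   ] q [ 0.24  0.32  0.57  1.82 -0.    0.02] F [-1.2 -0.5 -0.4] w 49.8 gf 0.0
travel [-13.   19.   85.2] spin(+ = yaw-) -0.009
```

View pics/crop2.png

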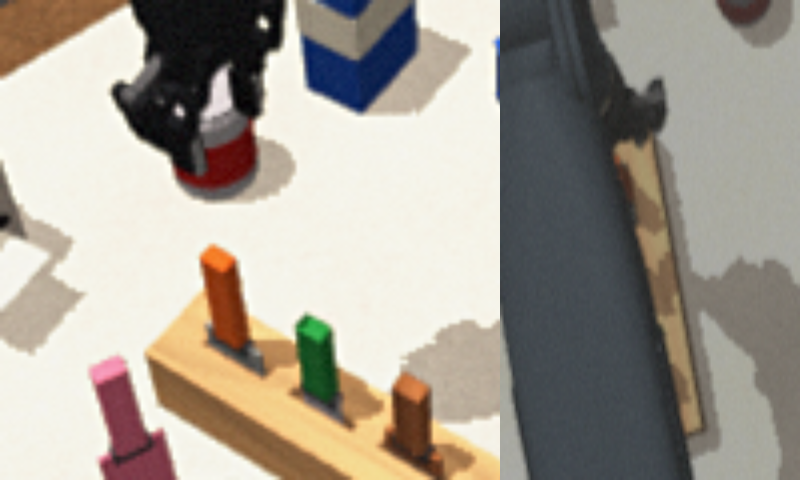

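The side crop shows the open gripper above and behind the orange handle, with nothing in the way. The arm hides the block from the top camera. I'll fit the handle's box to the first pair of pictures.

```bash
cat > fit.py <<'E'
from h import *
from scipy.optimize import minimize
def hull(n,org,rot):
    c=np.array([[x,y,z] for x in(-12,12) for y in(-8,8) for z in(85,185)],float)
    P=np.array([px(n,org+rot@q) for q in c]); return cv2.convexHull((P*16).astype(np.float32))
def cost(masks,org,rot):
    J=0
    for n,m in masks.items():
        big=np.zeros((400,640),np.uint8); cv2.fillConvexPoly(big,np.round(hull(n,org,rot)).astype(np.int32),255,cv2.LINE_AA,4)
        J+=np.abs(big/255.-m/255.).sum()/(m.sum()/255)
    return J
E
python3 - <<'E'
from fit import *
O=((3,120,60),(17,255,255))
M={"side":blob(cv2.imread("pics/side0.png"),*O,(240,225,270,262)),"top":blob(cv2.imread("pics/top0.png"),*O,(240,190,270,212))}
def f(v): # x,y at z=150, leans about block y/x
    rot=(R.from_euler("z",0.2276)*R.from_euler("xy",[v[3]/100,v[2]/100])).as_matrix()
    return cost(M,np.array([v[0],v[1],150.])-rot@[0,0,135.],rot)+0.002*(v[2]**2+v[3]**2)
for s in([578,226,0,0],[582,229,3,0]):
    r=minimize(f,s,method="Nelder-Mead",options=dict(initial_simplex=np.array(s)+np.vstack([np.zeros(4),4*np.eye(4)]))); print(r.x.round(1),r.fun)
to([r.x[0],r.x[1],215],0.2276)
E
```

```text
[574.9 229.2  -9.3   9.9] 2.0017227055763662
[575.1 229.5  -7.9  10.2] 1.9993507964718105
t 5.67 tcp [571.5 205.7 300.2] toolyaw -2.923 zax [-0.001 -0.    -1.   ] q [ 0.24  0.32  0.57  1.82 -0.    0.02] F [-1.2 -0.5 -0.4] w 49.8 gf 0.0
travel [-8.7 22.5 85.2] spin(+ = yaw-) -0.009
```

Run:
```python
from fit import *
O=((3,120,60),(17,255,255))
M={"side":blob(cv2.imread("pics/side0.png"),*O,(240,225,270,262)),"top":blob(cv2.imread("pics/top0.png"),*O,(240,190,270,212))}
rot=R.from_euler("z",0.2276).as_matrix()
for n in M:
    h=hull(n,np.array([578,226,15.]),rot)[:,0]/16; y,x=np.nonzero(M[n]); print(n,h.min(0),h.max(0),x.min(),y.min(),x.max(),y.max(),len(x))
for P in([576,224,15],[578,226,15],[580,227,15],[580,229,15],[584,229,15]): print(P,cost(M,np.array(P,float),rot))
```

```text
side [247.7368  229.40999] [261.8675  257.49857] 240 231 269 261 289
top [248.49586 196.67001] [259.28873 209.93794] 250 199 255 206 38
[576, 224, 15] 2.5024442849439903
[578, 226, 15] 2.497318964008842
[580, 227, 15] 2.5401084126967124
[580, 229, 15] 2.6144464560546488
[584, 229, 15] 2.7436832463817797
```

The loose mask also picked up wood. The tight mask puts the handle within about 4 mm of (580,226), which the 50 mm opening covers, so I'll go down now.

```bash
python3 -m handwheel '[{"travel":[-7,10,20],"spin":0,"fingers":50},{"travel":[-6,8,20],"spin":0,"fingers":50},{"travel":[0,0,20],"spin":0,"fingers":50},{"travel":[0,0,15],"spin":0,"fingers":50},{"travel":[0,0,0],"spin":0,"fingers":50},{"travel":[0,0,0],"spin":0,"fingers":50}]' | tail -c 400
python3 - <<'E'
from h import *
n="side"; im=manip.get_image(n); cv2.imwrite("pics/side2.png",im)
to([580,226,160],0.2276)
cv2.imwrite("pics/crop3.png",cv2.resize(im[190:290,215:315],None,fx=6,fy=6,interpolation=cv2.INTER_CUBIC))
E
```

```text
time: 6.17
eef_pos: [579.5, 225.0, 225.4]
eef_rot: [0.342, -3.122, 0.0]
force: [-0.1, -0.0, 0.9]
gripper_width: 49.9
grip_force: 0.0
t 6.22 tcp [580.3 225.3 226.8] toolyaw -2.923 zax [ 0.001  0.    -1.   ] q [ 0.26  0.31  0.41  1.67 -0.    0.04] F [-0.1  0.7  0.7] w 49.8 gf 0.0
travel [ 0.2  0.7 66.8] spin(+ = yaw-) -0.009
```

View pics/crop3.png

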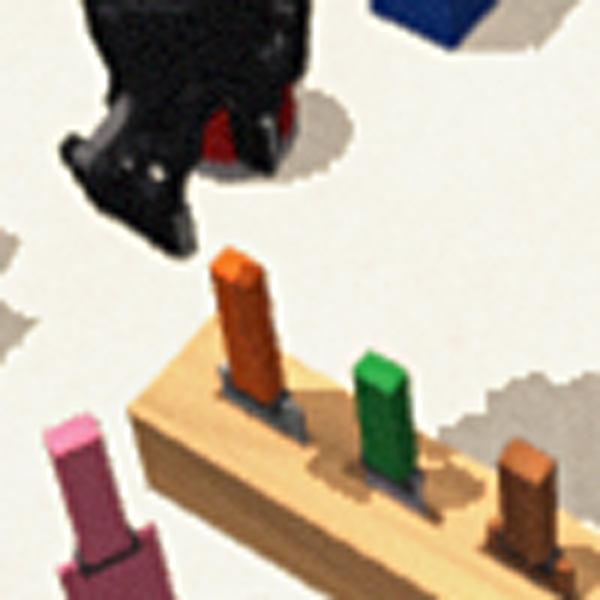

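Run:
```python
from h import *
for P in([580.3,225.3,216],[580.3,225.3,222],[580,226,200],[585,226,200],[580,231,200]): print(P,px("side",P).round(1), ((px("side",P)-[215,190])*6).round(0))
```

```text
[580.3, 225.3, 216] [252.  229.1] [222. 235.]
[580.3, 225.3, 222] [251.7 227.8] [220. 227.]
[580, 226, 200] [252.6 232.9] [225. 257.]
[585, 226, 200] [251.4 231.8] [219. 251.]
[580, 231, 200] [251.1 233.9] [217. 263.]
```

The handle's top shows at crop pixel (238,264). That is about 13 px to the right of where (580,226) should project, so the handle is nearer (575,224.5). I'll shift +5 mm in tool x, go down and grip.

```bash
python3 -m handwheel '[{"travel":[5,0,13],"spin":0,"fingers":50},{"travel":[0,0,14],"spin":0,"fingers":50},{"travel":[0,0,14],"spin":0,"fingers":50},{"travel":[0,0,13],"spin":0,"fingers":50},{"travel":[0,0,12],"spin":0,"fingers":50},{"travel":[0,0,0],"spin":0,"fingers":50},{"travel":[0,0,0],"spin":0,"fingers":50}]' | tail -c 400
python3 -m handwheel '[{"travel":[0,0,0],"spin":0,"fingers":30},{"travel":[0,0,0],"spin":0,"fingers":22},{"travel":[0,0,0],"spin":0,"fingers":20},{"travel":[0,0,0],"spin":0,"fingers":18},{"travel":[0,0,0],"spin":0,"fingers":15},{"travel":[0,0,0],"spin":0,"fingers":10},{"travel":[0,0,0],"spin":0,"fingers":5},{"travel":[0,0,0],"spin":0,"fingers":5},{"travel":[0,0,0],"spin":0,"fingers":5}]' | tail -c 400
python3 - <<'E'
from h import *
im=manip.get_image("side"); cv2.imwrite("pics/side3.png",im)
to([575,224.5,160],0.2276)
E
```

```text
time: 6.8
eef_pos: [575.6, 224.8, 159.9]
eef_rot: [-0.346, 3.122, 0.0]
force: [0.2, 0.6, 0.7]
gripper_width: 49.9
grip_force: 0.0
time: 7.55
eef_pos: [576.1, 225.2, 160.3]
eef_rot: [-0.347, 3.12, 0.0]
force: [0.2, -0.2, 4.8]
gripper_width: 14.8
grip_force: 59.1
t 7.6 tcp [576.1 225.2 160.3] toolyaw -2.92 zax [ 0.002  0.    -1.   ] q [ 0.26  0.29  0.25  1.53 -0.    0.04] F [0.7 0.3 4.2] w 14.6 gf 59.2
travel [ 1.2 -0.5  0.3] spin(+ = yaw-) -0.006
```

Gripped, with hardly any side force. Lift it straight up.

```bash
python3 -m handwheel '[{"travel":[0,0,-5],"spin":0,"fingers":5},{"travel":[0,0,-10],"spin":0,"fingers":5},{"travel":[0,0,-14],"spin":0,"fingers":5},{"travel":[0,0,-14],"spin":0,"fingers":5},{"travel":[0,0,-14],"spin":0,"fingers":5},{"travel":[0,0,-14],"spin":0,"fingers":5},{"travel":[0,0,-14],"spin":0,"fingers":5},{"travel":[0,0,-14],"spin":0,"fingers":5},{"travel":[0,0,-14],"spin":0,"fingers":5},{"travel":[0,0,-14],"spin":0,"fingers":5},{"travel":[0,0,-8],"spin":0,"fingers":5},{"travel":[0,0,-5],"spin":0,"fingers":5}]' | tail -c 400
python3 - <<'E'
from h import *
im=manip.get_image("side"); cv2.imwrite("pics/side4.png",im)
to([379,-137,300],2.77)
cv2.imwrite("pics/crop4.png",cv2.resize(im[150:310,200:340],None,fx=4,fy=3.7,interpolation=cv2.INTER_CUBIC))
for n in("side","top"):
    manip.get_image(n)
    for q in("caddy_slot","caddy_handle","caddy"): print(n,q,[(round(d["confidence"],2),w(n,d["at"]).round(1)) for d in manip.pinpoint(n,q)])
E
```

```text
time: 8.6
eef_pos: [575.6, 225.2, 300.6]
eef_rot: [-0.347, 3.122, 0.0]
force: [0.0, -0.2, -1.1]
gripper_width: 15.7
grip_force: 58.5
t 8.65 tcp [575.8 225.2 301.1] toolyaw -2.92 zax [ 0.002  0.001 -1.   ] q [0.26 0.35 0.61 1.83 0.   0.04] F [-0.6 -0.3  0.9] w 15.0 gf 58.5
travel [ 271.5 -310.2    0.6] spin(+ = yaw-) 0.593
side caddy_slot [(0.64, array([ 379.3, -136.8,   82.2])), (0.61, array([ 494.8, -180.1,  170.9]))]
side caddy_handle [(0.61, array([ 496.7, -177.6,  170.2]))]
side caddy [(0.79, array([ 497.5, -181.6,    1.9])), (0.68, array([4.699e+02, 4.935e+02, 3.000e-01]))]
top caddy_slot [(0.74, array([ 380.7, -134.9,   79.5]))]
top caddy_handle [(0.88, array([ 496. , -181.1,  169.2]))]
top caddy [(0.67, array([784.9, -72.7,   4.9]))]
```

View pics/crop4.png

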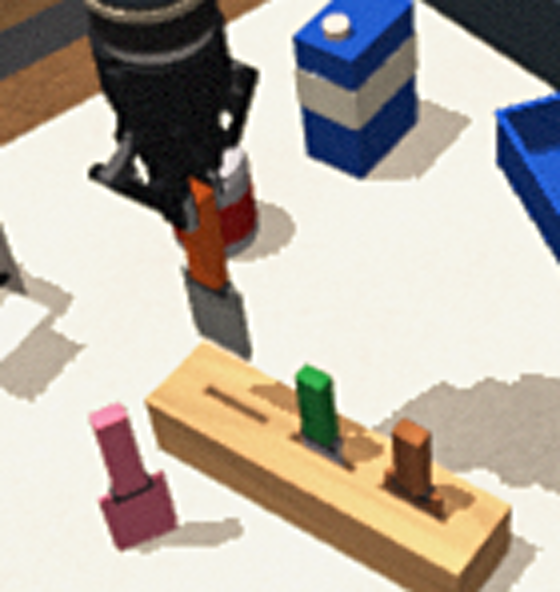

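The scraper is out and hangs nearly straight, and the knife and brush are untouched. Turn it and carry it over the slot.

```bash
python3 -m handwheel '[{"travel":[0,0,0],"spin":0.08,"fingers":5},{"travel":[0,0,0],"spin":0.1,"fingers":5},{"travel":[0,0,0],"spin":0.11,"fingers":5},{"travel":[0,0,0],"spin":0.11,"fingers":5},{"travel":[0,0,0],"spin":0.1,"fingers":5},{"travel":[0,0,0],"spin":0.08,"fingers":5},{"travel":[1.4,-10,0],"spin":0,"fingers":5},{"travel":[2.8,-20,0],"spin":0,"fingers":5},{"travel":[4.2,-30,0],"spin":0,"fingers":5},{"travel":[4.2,-30,0],"spin":0,"fingers":5},{"travel":[4.2,-30,0],"spin":0,"fingers":5},{"travel":[4.2,-30,0],"spin":0,"fingers":5}]' | tail -c 400
python3 -m handwheel '[{"travel":[4.2,-30,0],"spin":0,"fingers":5},{"travel":[4.2,-30,0],"spin":0,"fingers":5},{"travel":[4.2,-30,0],"spin":0,"fingers":5},{"travel":[4.2,-30,0],"spin":0,"fingers":5},{"travel":[4.2,-30,0],"spin":0,"fingers":5},{"travel":[4.2,-30,0],"spin":0,"fingers":5},{"travel":[4.2,-30,0],"spin":0,"fingers":5},{"travel":[4,-27,0],"spin":0,"fingers":5},{"travel":[3,-20,0],"spin":0,"fingers":5},{"travel":[0,-10,20],"spin":0,"fingers":5},{"travel":[0,0,20],"spin":0,"fingers":5},{"travel":[0,0,0],"spin":0,"fingers":5}]' | tail -c 400
python3 - <<'E'
from h import *
ims={n:manip.get_image(n) for n in("side","top")}
for n in ims: cv2.imwrite(f"pics/{n}5.png",ims[n])
to([379,-136,260],2.783)
a=cv2.resize(ims["side"][140:270,330:430],None,fx=4.5,fy=4.5,interpolation=cv2.INTER_CUBIC)
b=cv2.resize(ims["top"][200:300,320:390],None,fx=4.5,fy=5.85,interpolation=cv2.INTER_CUBIC)
cv2.imwrite("pics/crop5.png",np.hstack([a,b]))
for q in("scraper","caddy_slot","caddy_handle"): print(q,[(round(d["confidence"],2),w("side",d["at"]).round(1)) for d in manip.pinpoint("side",q)])
E
```

```text
time: 10.05
eef_pos: [502.1, 91.1, 298.9]
eef_rot: [-0.56, -3.091, 0.0]
force: [0.7, -0.6, -0.9]
gripper_width: 15.3
grip_force: 58.6
time: 11.05
eef_pos: [373.1, -144.7, 255.1]
eef_rot: [-0.563, -3.084, -0.004]
force: [-0.4, 0.6, -1.9]
gripper_width: 15.3
grip_force: 58.6
t 11.15 tcp [ 374.6 -144.7  258.7] toolyaw 2.783 zax [-0.002  0.001 -1.   ] q [-0.54 -0.25 -0.1   1.72  0.   -0.18] F [-0.3 -1.  -0.8] w 14.6 gf 58.6
travel [-1.   9.7 -1.3] spin(+ = yaw-) -0.0
scraper [(0.98, array([562.1, 327.8,  -3.8])), (0.9, array([ 368.4, -143.1,  108. ]))]
caddy_slot [(0.6, array([ 379.7, -132.7,   79.2])), (0.23, array([423.1, 188.6,  11.6])), (0.19, array([ 465.1, -119.6,    5.8])), (0.17, array([ 5.023e+02, -5.293e+02,  3.000e-01]))]
caddy_handle [(0.91, array([ 498.3, -176.2,  170.1]))]
```

View pics/crop5.png

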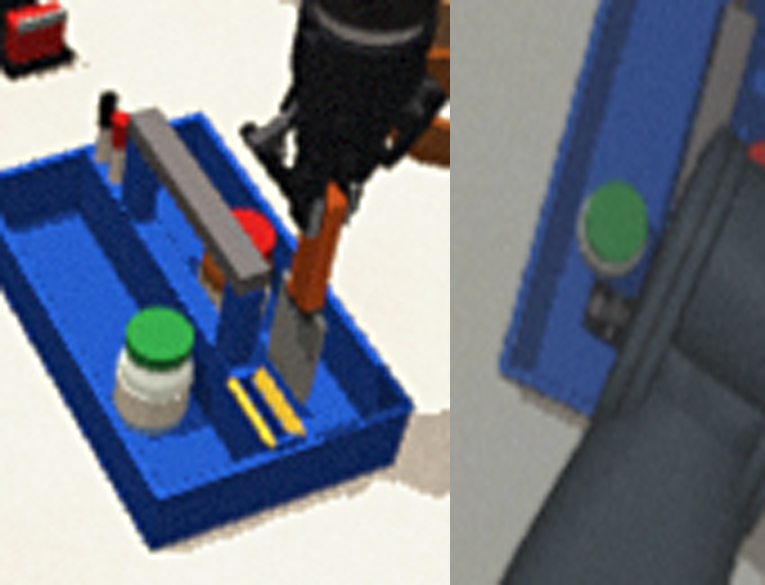

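The side crop shows the blade above the caddy, about 10 mm to the right of the yellow lips at crop (265,408), with both jars upright. Next: shift +9.5 mm along tool y, go lower and check with a model overlay.

```bash
python3 -m handwheel '[{"travel":[-1,5,5],"spin":0,"fingers":5},{"travel":[0,4.7,5],"spin":0,"fingers":5},{"travel":[0,0,4],"spin":0,"fingers":5},{"travel":[0,0,0],"spin":0,"fingers":5},{"travel":[0,0,0],"spin":0,"fingers":5}]' | tail -c 400
cat > ov.py <<'E'
from h import *
import sys
im=manip.get_image("side"); cv2.imwrite(f"pics/side_{sys.argv[1]}.png",im)
to([379.3,-136,245],2.783); s=manip.read_state(); p=np.array(s["eef_pos"]); M=R.from_rotvec(s["eef_rot"]).as_matrix()
x0,y0,k=360,180,12; v=cv2.resize(im[y0:y0+62,x0:x0+55],None,fx=k,fy=k*.8,interpolation=cv2.INTER_CUBIC)
def seg(P,Q,c):
    a,b=[tuple(int(t) for t in ((px("side",X)-[x0,y0]+.5)*[k,k*.8])) for X in(P,Q)]; cv2.line(v,a,b,c,1)
o=p+M@[0,0,145.3]
for a,b in(((-25,0),(25,0)),((-25,0),(-25,85)),((25,0),(25,85))): seg(o+M@[a[0],0,-a[1]],o+M@[b[0],0,-b[1]],(255,0,255))
sl=np.array([379.3,-136,80]); ux=np.array([np.cos(2.783),np.sin(2.783),0]); uy=np.array([-ux[1],ux[0],0])
for e in(-5,5): seg(sl-28.5*ux+e*uy,sl+28.5*ux+e*uy,(0,0,255))
cv2.imwrite(f"pics/ov_{sys.argv[1]}.png",v)
print("scraper",[w("side",d["at"]).round(1) for d in manip.pinpoint("side","scraper")],o.round(1))
E
python3 ov.py a
```

```text
time: 11.72
eef_pos: [379.5, -136.1, 244.8]
eef_rot: [-0.559, -3.09, -0.0]
force: [-0.5, -0.0, -1.7]
gripper_width: 15.2
grip_force: 58.7
t 11.77 tcp [ 379.6 -136.3  245.1] toolyaw 2.783 zax [-0.  0. -1.] q [-0.51 -0.26 -0.13  1.7  -0.   -0.15] F [ 0.5 -0.6  0.1] w 15.1 gf 58.7
travel [0.4 0.1 0.1] spin(+ = yaw-) 0.0
scraper [array([ 5.592e+02,  3.275e+02, -5.000e-01]), array([ 378.3, -134.8,  100.2])] [ 379.6 -136.2   99.8]
```

View pics/ov_a.png

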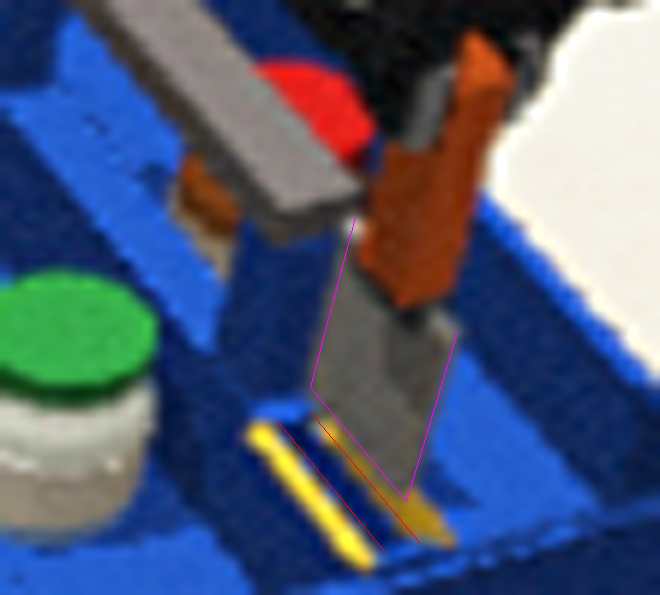

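The blade model sits on the picture, and the slot's centre line runs from (291,424) to (407,556). That is about 2 mm towards tool +y and 1–2 mm towards +x of my estimate. Correct for it and enter the slot slowly.

```bash
python3 -m handwheel '[{"travel":[1.2,1.8,3],"spin":0,"fingers":5},{"travel":[0,0,5],"spin":0,"fingers":5},{"travel":[0,0,5],"spin":0,"fingers":5},{"travel":[0,0,4],"spin":0,"fingers":5},{"travel":[0,0,4],"spin":0,"fingers":5},{"travel":[0,0,4],"spin":0,"fingers":5},{"travel":[0,0,4],"spin":0,"fingers":5},{"travel":[0,0,0],"spin":0,"fingers":5}]' | tail -c 400
python3 -c "
from h import *
s=manip.read_state();to([380,-135,150],2.783);print(s['torque'])"
```

```text
time: 12.48
eef_pos: [378.7, -134.1, 215.2]
eef_rot: [-0.56, -3.09, -0.001]
force: [0.0, 0.3, 0.4]
gripper_width: 15.1
grip_force: 58.7
t 12.48 tcp [ 378.7 -134.1  215.2] toolyaw 2.783 zax [-0.002  0.001 -1.   ] q [-0.51 -0.27 -0.21  1.64 -0.   -0.15] F [0.  0.3 0.4] w 15.1 gf 58.7
travel [-1.6 -0.4 65.2] spin(+ = yaw-) -0.0
[-0.00871003  0.05538424  0.04831291]
```

No force at 10 mm below the mouth, so carry on down.

```bash
python3 -m handwheel '[{"travel":[0,0,5],"spin":0,"fingers":5},{"travel":[0,0,6],"spin":0,"fingers":5},{"travel":[0,0,6],"spin":0,"fingers":5},{"travel":[0,0,6],"spin":0,"fingers":5},{"travel":[0,0,6],"spin":0,"fingers":5},{"travel":[0,0,6],"spin":0,"fingers":5},{"travel":[0,0,6],"spin":0,"fingers":5},{"travel":[0,0,5],"spin":0,"fingers":5},{"travel":[0,0,0],"spin":0,"fingers":5}]' | tail -c 400
python3 -m handwheel '[{"travel":[0,0,3],"spin":0,"fingers":5},{"travel":[0,0,3],"spin":0,"fingers":5},{"travel":[0,0,3],"spin":0,"fingers":5},{"travel":[0,0,2],"spin":0,"fingers":5},{"travel":[0,0,2],"spin":0,"fingers":5},{"travel":[0,0,2],"spin":0,"fingers":5},{"travel":[0,0,0],"spin":0,"fingers":5}]' | tail -c 400
```

```text
time: 13.23
eef_pos: [378.5, -134.1, 168.8]
eef_rot: [-0.56, -3.089, -0.001]
force: [-0.4, -0.4, -1.3]
gripper_width: 15.0
grip_force: 58.7
time: 13.82
eef_pos: [379.0, -134.3, 154.9]
eef_rot: [-0.561, -3.091, -0.0]
force: [0.6, 0.3, -1.0]
gripper_width: 14.9
grip_force: 58.7
```

```bash
python3 -m handwheel '[{"travel":[0,0,1],"spin":0,"fingers":5},{"travel":[0,0,1],"spin":0,"fingers":5},{"travel":[0,0,1],"spin":0,"fingers":5},{"travel":[0,0,0.5],"spin":0,"fingers":5},{"travel":[0,0,0],"spin":0,"fingers":5},{"travel":[0,0,0],"spin":0,"fingers":5}]' | tail -c 400
```

```text
time: 14.32
eef_pos: [379.2, -134.3, 151.8]
eef_rot: [-0.561, -3.091, 0.0]
force: [0.9, 0.4, -1.2]
gripper_width: 15.4
grip_force: 58.7
```

Effectively at the floor. Release, then rise clear.

```bash
python3 -m handwheel '[{"travel":[0,0,0],"spin":0,"fingers":18},{"travel":[0,0,0],"spin":0,"fingers":24},{"travel":[0,0,0],"spin":0,"fingers":35},{"travel":[0,0,0],"spin":0,"fingers":50},{"travel":[0,0,0],"spin":0,"fingers":50},{"travel":[0,0,0],"spin":0,"fingers":50},{"travel":[0,0,-8],"spin":0,"fingers":50},{"travel":[0,0,-15],"spin":0,"fingers":50},{"travel":[0,0,-20],"spin":0,"fingers":50},{"travel":[0,0,-25],"spin":0,"fingers":50},{"travel":[0,0,-25],"spin":0,"fingers":50},{"travel":[0,0,-25],"spin":0,"fingers":50}]' | tail -c 400
python3 -m handwheel '[{"travel":[0,0,-20],"spin":0,"fingers":60},{"travel":[0,0,-10],"spin":0,"fingers":60},{"travel":[0,0,0],"spin":0,"fingers":60},{"travel":[0,0,0],"spin":0,"fingers":60}]' | tail -c 400
python3 - <<'E'
from h import *
im=manip.get_image("side"); cv2.imwrite("pics/side6.png",im)
for q in("scraper","caddy_slot","caddy_handle","caddy","jar_a"): print(q,[(round(d["confidence"],2),w("side",d["at"]).round(1)) for d in manip.pinpoint("side",q)])
to([490,-178,300],2.783)
cv2.imwrite("pics/crop6.png",cv2.resize(im[140:270,320:430],None,fx=5,fy=4.5,interpolation=cv2.INTER_CUBIC))
E
```

```text
time: 15.32
eef_pos: [379.0, -134.2, 271.5]
eef_rot: [0.561, 3.091, -0.0]
force: [0.1, -0.8, 0.9]
gripper_width: 49.9
grip_force: 0.0
time: 15.65
eef_pos: [379.6, -134.6, 300.7]
eef_rot: [0.56, 3.089, -0.001]
force: [0.2, 0.8, -0.3]
gripper_width: 60.0
grip_force: 0.0
scraper [(0.97, array([559.6, 327.7,  -2.7])), (0.7, array([785.9,  94.3,   2. ])), (0.65, array([ 376.9, -133.8,    6. ])), (0.56, array([ 463. , -119.4,    4.4])), (0.46, array([416.1, 191. ,  16.3]))]
caddy_slot []
caddy_handle [(0.85, array([ 497.6, -177.4,  169.4]))]
caddy [(0.56, array([ 497.4, -180.3,    0.7])), (0.42, array([ 4.729e+02,  4.945e+02, -4.000e-01]))]
jar_a [(0.85, array([ 465.2, -119. ,    5.5])), (0.57, array([ 488.5, -240. ,    5.8]))]
t 15.95 tcp [ 378.7 -134.1  298.7] toolyaw 2.783 zax [-0.002  0.001 -1.   ] q [-0.51 -0.23 -0.    1.8  -0.   -0.15] F [ 0.8 -0.9 -0.8] w 60.3 gf 0.0
travel [-119.6   -2.    -1.5] spin(+ = yaw-) -0.0
```

View pics/crop6.png

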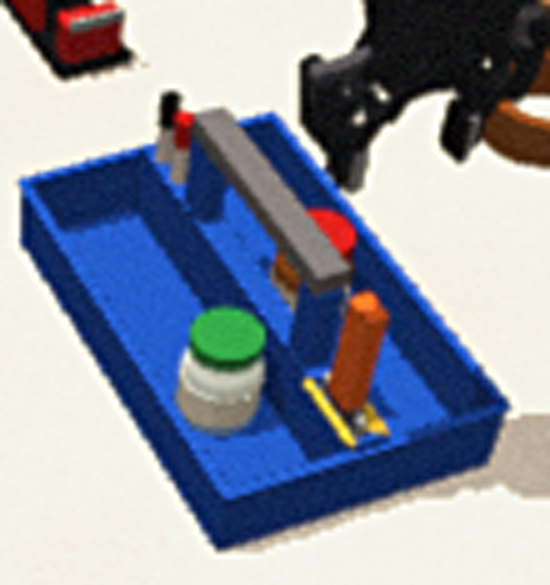

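The side crop shows the scraper seated in the slot with its handle at (360,350) and only a short bit of blade above the lips. It is let go, and both jars stand. The balance point works out at about caddy x = +16 mm, so I'll go 109 mm back along tool x to the handle bar.

```bash
python3 -m handwheel '[{"travel":[-10,0,0],"spin":0,"fingers":60},{"travel":[-20,0,0],"spin":0,"fingers":60},{"travel":[-25,0,0],"spin":0,"fingers":60},{"travel":[-25,0,0],"spin":0,"fingers":60},{"travel":[-20,0,0],"spin":0,"fingers":60},{"travel":[-9,-0.5,10],"spin":0,"fingers":60},{"travel":[0,0,20],"spin":0,"fingers":60},{"travel":[0,0,20],"spin":0,"fingers":60},{"travel":[0,0,15],"spin":0,"fingers":60},{"travel":[0,0,10],"spin":0,"fingers":60},{"travel":[0,0,0],"spin":0,"fingers":60},{"travel":[0,0,0],"spin":0,"fingers":60}]' | tail -c 400
python3 - <<'E'
from h import *
im=manip.get_image("side")
to([481,-172.5,160],2.783)
cv2.imwrite("pics/crop7.png",cv2.resize(im[130:250,330:430],None,fx=6,fy=5,interpolation=cv2.INTER_CUBIC))
E
```

```text
time: 16.95
eef_pos: [480.3, -172.7, 224.1]
eef_rot: [-0.56, -3.089, -0.001]
force: [0.5, -0.1, 0.2]
gripper_width: 60.0
grip_force: 0.0
t 17.0 tcp [ 480.9 -173.   225.3] toolyaw 2.783 zax [ 0. -0. -1.] q [-0.48  0.01  0.07  1.63 -0.   -0.12] F [-0.1 -0.  -0. ] w 60.2 gf 0.0
travel [ 0.1  0.5 65.3] spin(+ = yaw-) -0.0
```

View pics/crop7.png

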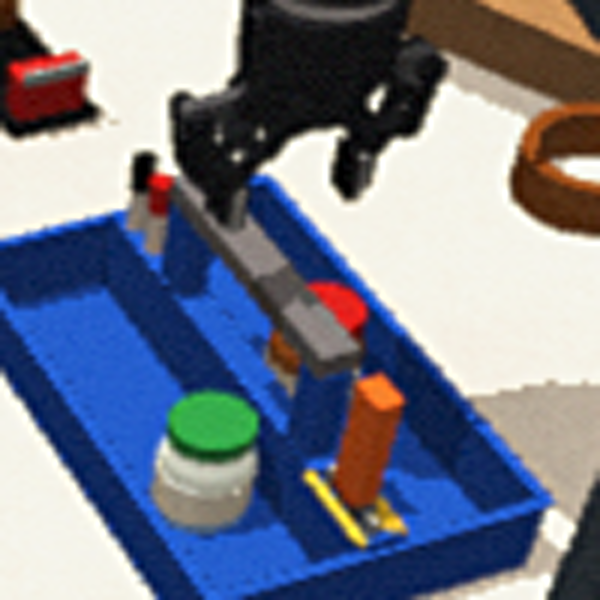

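Run:
```python
from h import *
p=np.array([480.9,-173.,0]); ux=np.array([np.cos(2.783),np.sin(2.783),0]); uy=np.array([ux[1],-ux[0],0])
f=lambda P:((px("side",P)-[330,130]+.5)*[6,5]).round(0)
for s in(-30,30):
    for z in(214,222): print(s,z,f(p+s*uy+[0,0,z]))
h=np.array([496.1,-178.2,0])
for nm,c in(("centre",h),("end+",h+64*ux),("end-",h-64*ux)): print(nm,f(c+[0,0,179]))
print("grip at bar top",f(p+[0,0,179]))
```

```text
-30 214 [335. 224.]
-30 222 [337. 214.]
30 214 [230. 251.]
30 222 [232. 242.]
centre [260. 260.]
end+ [319. 330.]
end- [204. 193.]
grip at bar top [275. 277.]
```

The bar projects where it appears in the crop, and the fingers straddle it left and right. Go down and grip.

```bash
python3 -m handwheel '[{"travel":[0,0,10],"spin":0,"fingers":60},{"travel":[0,0,12],"spin":0,"fingers":60},{"travel":[0,0,12],"spin":0,"fingers":60},{"travel":[0,0,12],"spin":0,"fingers":60},{"travel":[0,0,10],"spin":0,"fingers":60},{"travel":[0,0,8],"spin":0,"fingers":60},{"travel":[0,0,0],"spin":0,"fingers":60},{"travel":[0,0,0],"spin":0,"fingers":60}]' | tail -c 400
python3 -m handwheel '[{"travel":[0,0,0],"spin":0,"fingers":40},{"travel":[0,0,0],"spin":0,"fingers":32},{"travel":[0,0,0],"spin":0,"fingers":28},{"travel":[0,0,0],"spin":0,"fingers":25},{"travel":[0,0,0],"spin":0,"fingers":22},{"travel":[0,0,0],"spin":0,"fingers":18},{"travel":[0,0,0],"spin":0,"fingers":10},{"travel":[0,0,0],"spin":0,"fingers":5},{"travel":[0,0,0],"spin":0,"fingers":0},{"travel":[0,0,0],"spin":0,"fingers":0}]' | tail -c 400
```

```text
time: 17.67
eef_pos: [480.8, -172.9, 160.3]
eef_rot: [-0.56, -3.09, -0.0]
force: [0.4, -0.1, 0.2]
gripper_width: 59.8
grip_force: 0.0
time: 18.5
eef_pos: [481.0, -175.4, 162.2]
eef_rot: [0.562, 3.09, -0.008]
force: [-2.4, -5.9, 2.4]
gripper_width: 21.6
grip_force: 59.1
```

Gripped. Start the lift gently and check the balance.

```bash
python3 -m handwheel '[{"travel":[0,0,-1],"spin":0,"fingers":0},{"travel":[0,0,-2],"spin":0,"fingers":0},{"travel":[0,0,-3],"spin":0,"fingers":0},{"travel":[0,0,-3],"spin":0,"fingers":0},{"travel":[0,0,-3],"spin":0,"fingers":0},{"travel":[0,0,-2],"spin":0,"fingers":0},{"travel":[0,0,-1],"spin":0,"fingers":0},{"travel":[0,0,0],"spin":0,"fingers":0},{"travel":[0,0,0],"spin":0,"fingers":0}]' | tail -c 400
python3 - <<'E'
from h import *
s=manip.read_state();to([481,-173,270]);print(np.round(s["torque"],2))
im=manip.get_image("side");cv2.imwrite("pics/side8.png",im)
for q in("scraper","caddy_handle","caddy","caddy_slot"): print(q,[(round(d["confidence"],2),w("side",d["at"]).round(1)) for d in manip.pinpoint("side",q)])
E
```

```text
time: 19.25
eef_pos: [481.2, -173.0, 175.8]
eef_rot: [0.56, 3.091, 0.0]
force: [-0.5, -0.5, -7.3]
gripper_width: 21.8
grip_force: 59.1
t 19.25 tcp [ 481.2 -173.   175.8] toolyaw 2.783 zax [ 0.  0. -1.] q [-0.48  0.01 -0.03  1.53  0.   -0.12] F [-0.5 -0.5 -7.3] w 21.8 gf 59.1
travel [  0.2  -0.  -94.2] spin(+ = yaw-) None
[-0.   -0.02  0.02]
scraper [(0.8, array([558.3, 325.8,  -0.6])), (0.5, array([ 376.4, -129.1,   18.9]))]
caddy_handle [(0.7, array([ 496.7, -173.5,  184.4]))]
caddy [(0.63, array([ 498.8, -175.1,   12.8])), (0.47, array([ 501.4, -528.9,   -3.9]))]
caddy_slot [(0.84, array([ 381. , -131.6,   93.1])), (0.66, array([ 5.031e+02,  2.056e+02, -5.000e-01]))]
```

The full weight (7.3 N) is carried with no moment, so the grip is balanced. Lift the rest of the way.

```bash
python3 -m handwheel '[{"travel":[0,0,-3],"spin":0,"fingers":0},{"travel":[0,0,-6],"spin":0,"fingers":0},{"travel":[0,0,-9],"spin":0,"fingers":0},{"travel":[0,0,-11],"spin":0,"fingers":0},{"travel":[0,0,-11],"spin":0,"fingers":0},{"travel":[0,0,-11],"spin":0,"fingers":0},{"travel":[0,0,-11],"spin":0,"fingers":0},{"travel":[0,0,-10],"spin":0,"fingers":0},{"travel":[0,0,-7],"spin":0,"fingers":0},{"travel":[0,0,-4],"spin":0,"fingers":0},{"travel":[0,0,-2],"spin":0,"fingers":0},{"travel":[0,0,0],"spin":0,"fingers":0}]' | tail -c 400
python3 -m handwheel '[{"travel":[0,0,0],"spin":0,"fingers":0},{"travel":[0,0,0],"spin":0,"fingers":0},{"travel":[0,0,0],"spin":0,"fingers":0},{"travel":[0,0,0],"spin":0,"fingers":0},{"travel":[0,0,0],"spin":0,"fingers":0},{"travel":[0,0,0],"spin":0,"fingers":0}]' | tail -c 400
python3 - <<'E'
from h import *
s=manip.read_state();to([481,-173,260]);print(np.round(s["torque"],2))
im=manip.get_image("side");cv2.imwrite("pics/crop9.png",cv2.resize(im[60:300,200:460],None,fx=2.5,fy=2.4,interpolation=cv2.INTER_CUBIC))
for q in("scraper","caddy_handle","caddy","caddy_slot","jar_a"): print(q,[(round(d["confidence"],2),w("side",d["at"]).round(1)) for d in manip.pinpoint("side",q)])
E
```

```text
time: 20.5
eef_pos: [481.2, -173.2, 261.2]
eef_rot: [0.56, 3.091, -0.0]
force: [0.5, 0.4, -7.9]
gripper_width: 22.2
grip_force: 59.2
time: 21.0
eef_pos: [481.0, -173.0, 260.6]
eef_rot: [-0.561, -3.091, -0.0]
force: [0.2, -0.4, -6.7]
gripper_width: 21.9
grip_force: 59.2
t 21.0 tcp [ 481.  -173.   260.6] toolyaw 2.783 zax [-0.  0. -1.] q [-0.48  0.03  0.16  1.7   0.   -0.12] F [ 0.2 -0.4 -6.7] w 21.9 gf 59.2
travel [-0.   0.   0.6] spin(+ = yaw-) None
[-0.01 -0.01  0.  ]
scraper [(0.83, array([ 377.4, -129.9,  103.9])), (0.8, array([561. , 331.5,  -4.3]))]
caddy_handle [(0.94, array([ 498.4, -173.9,  269.7]))]
caddy [(0.62, array([ 496.8, -178. ,   98.1]))]
caddy_slot [(0.8, array([ 379.9, -131.6,  181.3]))]
jar_a [(0.66, array([ 465.3, -116.2,  103.4])), (0.59, array([ 488.6, -235.8,  106.2]))]
```

View pics/crop9.png

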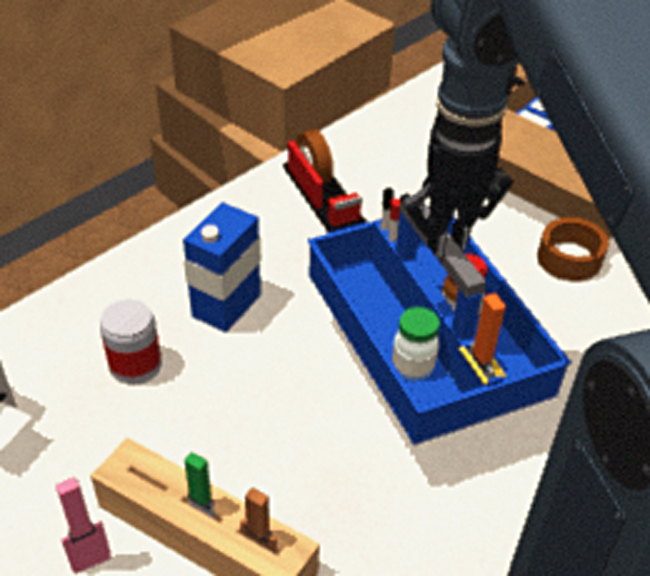

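The picture shows the caddy held level about 98 mm up. The scraper is in its slot at (488,335), both jars are standing, and everything else is in place, so I'll hand in.

```bash
python3 -c "
from workcell import manip
print(manip.close_job())"
```

```text
the job is handed in; nothing more can be done
None
```

The scraper is fully down in the caddy's slot and let go, and I handed the job in at about 21 s with the caddy held level and steady by its handle, roughly 98 mm above the table, both jars standing and everything else where it was; no verdict was returned.

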